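# Wedge a rocking laboratory balance steady

## Robot

A 7-joint arm with a two-finger parallel gripper is mounted at the origin on the work surface. World frame = base frame: x ahead of the robot, y to its left, z up, the work surface at z = 0. Lengths are in m, angles in rad, forces in N, time in s.
With the tool pointing down it reaches from about 0.4 to 0.925 m from the base axis. Payload 5.6 kg.
Tool frame: the origin (TCP) lies on the front face of the gripper's body, between the roots of the fingers; the fingertips stand 73 mm ahead of it and the grasp point (between the pads) lies 54 mm ahead of it; y points along the fingers, z is the direction in which the jaws open and shut, and the axes are right-handed (so a half turn about y gives the same grasp; the last joint's range is limited). The gripper opens to 85 mm and grips with 20 to 120 N. Pads are 22 mm wide; open, the fingers measure 114 mm over their backs; the gripper's body (76 mm by 85 mm) begins 54 mm behind the grasp point. The pads swing forward as they close: fully open they stand 13 mm farther back than shut.
Start: joints at [1.303, 0.468, -0.012, 1.603, 0.006, 1.071, -0.056], TCP at [0.145, -0.634, 0.304] pointing down, gripper open.
Joint ranges: [-2.53, 2.53], [-0.31, 2.02], [-1.57, 1.55], [0.28, 2.44], [-1.29, 4.43], [0.15, 1.84], [-2.92, 2.92]. Speed limits (rad/s): [2.57, 2.57, 3.14, 3.14, 3.14, 3.14, 3.14].

## Interface

Orientations are given as a unit quaternion [w, x, y, z].
In Python, from bench import robot, cams gives the robot as it stands. The module is installed in compiled form; this text tells all that it offers.
- The arm moves only by the tool move_arm, never from a script. Its argument "increments" is one flat list of numbers, 6 for each row, row after row: the shift along the tool's x, y, z in mm, then the turn, a rotation vector about the tool's x, y, z in degrees. A call has 1 to 8 rows; each row shifts and turns the commanded pose from where the row before left it, along the tool's axes as they then stand; what a row does not reach is not made up. A row lasts 1/8 s, in which the tool goes at most 62.5 mm and 10.7 degrees, less where a joint would pass 70% of its speed; a pose out of reach is approached as far as the arm can. A call is refused whole if a number of a shift passes 62.5 or a number of a turn 10.7, either way. A call with a gripper value outside its range is refused whole. "fingers" is the finger opening in mm, from 0 to 85.4, set as the call begins (left out, the last holds). The fingers move at their own pace and stop on an object; "newtons" is the grip in N (left out, the last holds). Time passes only in rows, so rows that do not move let the fingers close. It gives the time, the measured TCP pose, the force and the opening at its end, in the units of the state.
- robot.sense(): the state, without advancing time (a new reading comes with each control period).
- cams.snapshot(name): name is "scene" or "side" or "wrist"; returns the picture (480x640x3 uint8, blue, green, red); there is no depth.
- cams.camera_params(name): a dict with "fovy" (degrees; the focal length in pixels is half the picture's height over the tangent of half this angle, whatever the lens; pixels are square), "cx", "cy" (the principal point, pixels), "position" and "rotation" of the camera in the world. Camera axes: x right, y down, z forward; pixel columns grow to the right and rows downward; lengths in m; the calibration is good to about 2 mm. A picture is of the moment at which its call begins: read the wrist's pose just before it. camera_params takes no time and is no camera call; for the wrist camera it gives the pose at the moment of the call.
- robot.close_job(): hands the job in, once; it reports no verdict.
The state is a dict: "time": time; "qpos": joint angles; "dq": joint speeds; "joint_efforts": joint torques, N m; "ee_pos": TCP position; "tcp_rot": TCP orientation; "wrist_force": force on the tool from outside, world axes, zero at the start; "moment": the same for the moment, N m; "width": opening from 0.0 (shut) to 1.0 (fully open).
Only numpy, scipy, OpenCV 4.12 (cv2) and the standard library are available. Lean on these libraries where they do the work, as an engineer would, in place of code of your own. Each camera call takes 0.05 s, during which the arm holds its last target.

## Task

The laboratory balance rocks because its far left screw foot is too short. Press with a fingertip on the top of that corner to feel it drop, then push the wooden wedge along the bench, thin end first, under the short foot until it is snug and no further, and press the same corner firmly once more to check that the balance no longer rocks. Pick nothing up; leave the balance level and where it stands, and do not disturb the other things.

Things in the scene. Friction and masses are not known exactly. Their poses are not given: they have to be found in the camera images.
- balance: White laboratory balance, loose, 1.4-2.2 kg: housing 200 (x) by 230 (y) mm, underside 22 and flat top 66 mm above the bench; round steel pan, 120 mm wide, centred at y -25 mm, top at 72 mm. Origin: on the bench under its centre; z up, display on its -x face, left is +y. Feet 20 mm wide at x +-75, y +-90 mm: it stands level on three; the one at +x, +y is short. A hard sideways push slides it.
- corner_top (a point): Point on the balance's flat top straight above the short foot: where to press. Pressing here with about 1.5 to 3 N tips the balance about the diagonal of the two neighbouring feet until the short foot meets the bench; let go, it tips back level. Moves with the balance.
- short_foot_sole (a point): Lowest point of the domed rubber sole (radius 10 mm) of the short foot. With the balance level it hangs 6.5 to 12 mm above the bench, differently each time; it lies 25 mm inside the balance's left face and 25 mm inside its far face.
- wedge: Plain hardwood wedge, loose, about 0.1 kg, 120 mm long, 46 wide; top slopes evenly from 2 mm high at the thin end (its own x = +60 mm) to 22 mm at the upright thick end (x = -60). Origin: centre of the underside; z up. Lies left of the balance, thin end 50 to 100 mm from the short foot and roughly pointing at it (along the balance's -y). Friction keeps it under the foot when let go.
- wedge_slope (a point): Centre of the wedge's sloping top face, 12 mm above its underside; its z axis is square to the slope, its x axis runs down the slope towards the thin end, y across.
- specimen_a: Black resin-mounted metal specimen, a disc 31 mm in diameter and 18 mm high; bystander. Origin: centre of the underside.
- specimen_b: Another such specimen disc, the same size; bystander. Origin: centre of the underside.
- beaker: Glass beaker 64 mm in diameter, 80 mm high; bystander. Origin: centre of the underside.
- wash_bottle: White plastic bottle 60 mm in diameter, 140 mm high; bystander. Origin: centre of the underside.
Things that resemble listed ones, but are neither listed nor needed, are in the scene too. Of the things that look like the wedge, the largest one is meant.

How it is judged:
By the outcome, as a careful person would: the job done as asked, in the order asked, and still so for the second after the job is handed in, with the robot touching nothing.
It also fails if it takes over 58 s, if anything falls off the work surface, if the arm or the gripper's body presses on something with over 40 N, if the wrist force passes 120 N, or if a joint passes its speed limit or range.

## Working session

There is one attempt and no reset: what is moved stays moved. The work goes in short steps, Python scripts to look and compute and a tool call to move; the robot and the scene stay as the last step left them, time stands still between calls to the robot, and variables do not carry over. Pictures are saved under pics/ and viewed, and the job is handed in when it is done.

Besides the shell and the picture viewer there is one more tool, called after "Emit:" in YAML: its name, and indented under it one key for each argument. move_arm: Moves the arm, as the interface text tells. Its arguments: {"type":"object","properties":{"increments":{"type":"array"},"fingers":{"type":"number"},"newtons":{"type":"number"}},"required":["increments"]}

```bash
mkdir -p pics; python3 - <<'E'
from bench import robot,cams
import cv2
s=robot.sense();print(s)
for n in("scene","side","wrist"):
    print(n,cams.camera_params(n)); cv2.imwrite(f"pics/{n}0.png",cams.snapshot(n))
E
```

```text
{'time': 0.0, 'qpos': array([ 1.30295948,  0.46836704, -0.01159936,  1.60364183,  0.00599977,
        1.07138271, -0.05631256]), 'dq': array([-6.35731661e-05,  2.57388005e-04, -6.44491401e-04, -1.25547472e-03,
        4.35158508e-04,  5.97100375e-04, -2.19475652e-04]), 'joint_efforts': array([ 1.65706897e-04, -5.32388091e+01,  2.17580603e-02, -2.51306838e+01,
        1.15437029e-02,  7.57656991e-03,  2.20029733e-05]), 'ee_pos': array([ 0.14475899, -0.63323119,  0.30293724]), 'tcp_rot': array([ 0.07918281, -0.07941017,  0.7032596 , -0.70203279]), 'wrist_force': array([ 0.72968075, -0.78309724, -0.18391816]), 'moment': array([-0.02059403, -0.00979527,  0.02792393]), 'width': 0.9989592603199324}
scene {'fovy': 44.561168390830055, 'cx': 314.50760901533334, 'cy': 239.5352186476486, 'position': array([1.23958686, 0.0170377 , 0.59311528]), 'rotation': array([-0.29532042,  0.60838955,  0.6585101 , -0.33017035])}
side {'fovy': 49.61697221515456, 'cx': 317.55468709785634, 'cy': 248.74758542998353, 'position': array([0.51855014, 0.56346331, 0.66838252]), 'rotation': array([ 0.00912239, -0.01127082,  0.92507847, -0.37949912])}
wrist {'fovy': 68.4349392032115, 'cx': 322.56093616880275, 'cy': 238.67810743540878, 'position': array([ 0.21510329, -0.61847976,  0.37335441]), 'rotation': array([ 0.11256155,  0.77408796, -0.61630246, -0.09104401])}
```

View pics/scene0.png

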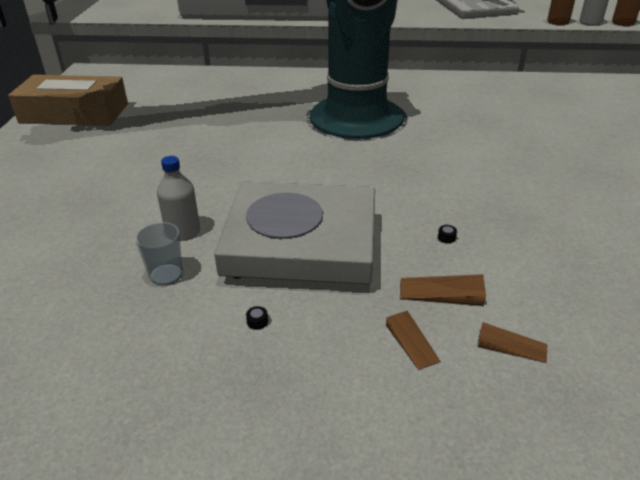

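View pics/side0.png

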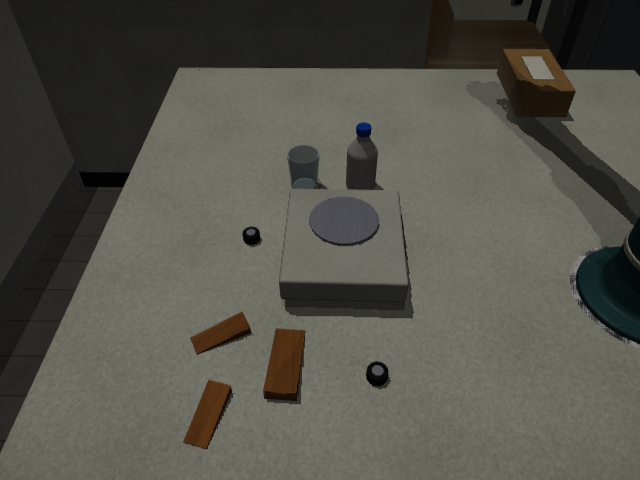

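View pics/wrist0.png

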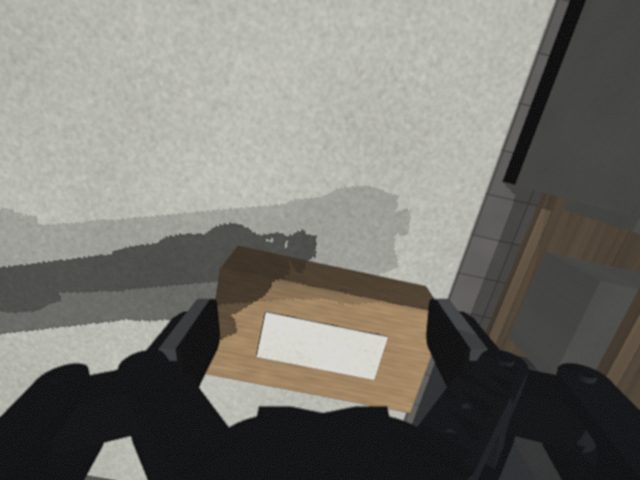

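The scene view shows three wedge-like pieces at scene px (443,289), (412,340) and (513,342), which in the side view are (285,363), (221,333) and (208,413). The one at scene (443,289) / side (285,363) is the largest, lies left of the balance and points at it. I'll enlarge both views to confirm.

```bash
cat > h.py <<'E'
import numpy as np,cv2
from scipy.spatial.transform import Rotation as R
from bench import robot,cams
def cam(n):
    p=cams.camera_params(n); q=p["rotation"]; f=240/np.tan(np.radians(p["fovy"])/2)
    return f,p["cx"],p["cy"],np.array(p["position"]),R.from_quat(q,scalar_first=True).as_matrix()
def ray(c,u,v):
    f,cx,cy,P,M=c; return P,M@np.array([(u-cx)/f,(v-cy)/f,1.])
def onz(c,u,v,z):
    P,d=ray(c,u,v); return P+d*(z-P[2])/d[2]
def proj(c,X):
    f,cx,cy,P,M=c; a=M.T@(np.asarray(X)-P); return np.array([cx+f*a[0]/a[2],cy+f*a[1]/a[2]])
def tri(rays):
    A=np.zeros((3,3));b=np.zeros(3)
    for P,d in rays:
        d=d/np.linalg.norm(d);Q=np.eye(3)-np.outer(d,d);A+=Q;b+=Q@P
    return np.linalg.solve(A,b)
def orange(im):
    h=cv2.cvtColor(im,cv2.COLOR_BGR2HSV); return cv2.inRange(h,(3,110,40),(20,255,255))
E
python3 - <<'E'
from h import *
for n in("scene","side"):
    im=cv2.imread(f"pics/{n}0.png"); c=cam(n); print(n,c[4].round(2).tolist())
    m=orange(im)
    for k in cv2.findContours(m,0,2)[0]:
        if cv2.contourArea(k)<300: continue
        print(cv2.contourArea(k),cv2.approxPolyDP(k,3,True)[:,0].tolist())
a=cv2.imread("pics/scene0.png")[170:380,210:560]; b=cv2.imread("pics/side0.png")[180:460,170:420]
cv2.imwrite("pics/ca.png",cv2.resize(a,None,fx=2.28,fy=2.28,interpolation=2)); cv2.imwrite("pics/cb.png",cv2.resize(b,None,fx=2.1,fy=2.1,interpolation=2))
E
```

```text
scene [[-0.09, 0.61, -0.79], [1.0, 0.04, -0.08], [-0.01, -0.79, -0.61]]
1304.5 [[483, 323], [480, 346], [545, 361], [545, 344]]
1331.0 [[387, 318], [387, 325], [418, 368], [439, 361], [407, 312]]
1972.5 [[482, 275], [402, 279], [401, 298], [482, 304]]
4566.0 [[9, 95], [19, 121], [109, 124], [112, 121], [104, 97], [115, 100], [108, 104], [117, 113], [126, 103], [120, 78], [34, 75]]
461.5 [[618, 0], [613, 21], [620, 24], [635, 20], [639, 0]]
415.5 [[552, 0], [550, 22], [569, 19], [573, 0]]
side [[-1.0, -0.01, 0.03], [-0.03, 0.71, -0.7], [-0.01, -0.7, -0.71]]
1512.0 [[210, 380], [184, 439], [204, 448], [230, 387]]
1937.0 [[304, 330], [276, 329], [264, 395], [265, 391], [296, 392]]
978.5 [[242, 312], [191, 337], [196, 352], [247, 329]]
1874.5 [[503, 48], [500, 61], [503, 52], [520, 80], [542, 90], [543, 86], [546, 90], [574, 91], [549, 49]]
```

View pics/ca.png

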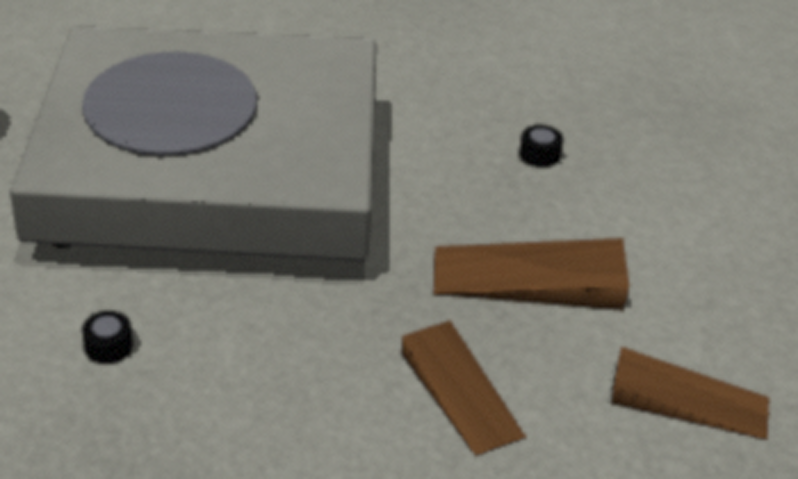

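View pics/cb.png

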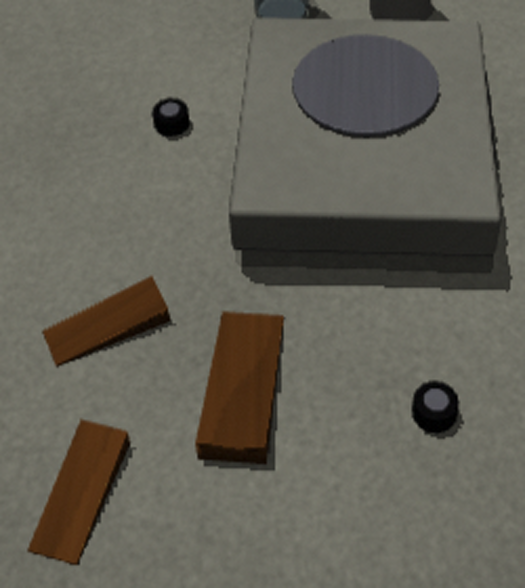

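```bash
python3 - <<'E'
from h import *
S,D=cam("scene"),cam("side")
B={"+x+y":((372.3,262.5),(280,282.4)),"+x-y":((216.1,254.6),(290,189)),"-x-y":((240.7,182.3),(398.6,191.4)),"-x+y":((374.9,187.5),(407.1,284.3))}
W={"thin+x":((400.4,299),(275.7,329),.002),"thin-x":((400.8,278.3),(305.2,330.5),.002),"thick-x":((483.7,274.8),(296.7,393.8),.022),"thick+x":((485.4,296.3),(263.8,391.9),.022)}
P={}
for k,(a,b) in B.items():
    P[k]=(onz(S,*a,.066)+onz(D,*b,.066))/2
    print(k,onz(S,*a,.066).round(4),onz(D,*b,.066).round(4),tri([ray(S,*a),ray(D,*b)]).round(4))
for k,(a,b,z) in W.items():
    P[k]=(onz(S,*a,z)+onz(D,*b,z))/2
    print(k,onz(S,*a,z).round(4),onz(D,*b,z).round(4),tri([ray(S,*a),ray(D,*b)]).round(4))
c=sum(P[k] for k in B)/4
ex=(P["+x+y"]+P["+x-y"]-P["-x-y"]-P["-x+y"])[:2];ey=(P["+x+y"]-P["+x-y"]-P["-x-y"]+P["-x+y"])[:2]
print("size",np.linalg.norm(ex)/2,np.linalg.norm(ey)/2)
ex/=np.linalg.norm(ex);ey/=np.linalg.norm(ey)
yaw=np.arctan2(ex[1],ex[0]);yaw2=np.arctan2(-ey[0],ey[1]);y=(yaw+yaw2)/2
print("c",c,np.degrees([yaw,yaw2]))
M=np.array([[np.cos(y),-np.sin(y)],[np.sin(y),np.cos(y)]])
print("foot",c[:2]+M@[.075,.09])
th=(P["thin+x"]+P["thin-x"])/2;tk=(P["thick+x"]+P["thick-x"])/2
print("thin",th,"thick",tk,"len",np.linalg.norm((th-tk)[:2]),"dir",np.degrees(np.arctan2(*(th-tk)[1::-1])), "w",np.linalg.norm(P["thin+x"]-P["thin-x"]),np.linalg.norm(P["thick+x"]-P["thick-x"]))
for n,u,v,c2 in(("specN",447,231,S),("specN",377,372,D),("specF",257,314,S),("specF",251,234,D)): print(n,onz(c2,u,v,.018))
E
```

```text
+x+y [0.601  0.0372 0.066 ] [0.5956 0.043  0.066 ] [0.5959 0.0379 0.0611]
+x-y [ 0.5988 -0.1866  0.066 ] [ 0.5951 -0.184   0.066 ] [ 0.5954 -0.1877  0.0631]
-x-y [ 0.4023 -0.1876  0.066 ] [ 0.3962 -0.1805  0.066 ] [ 0.3946 -0.1891  0.0602]
-x+y [0.404  0.0401 0.066 ] [0.4015 0.0428 0.066 ] [0.4009 0.0404 0.0637]
thin+x [0.6043 0.0811 0.002 ] [0.603  0.0841 0.002 ] [0.6029 0.0819 0.    ]
thin-x [0.5582 0.0831 0.002 ] [0.5567 0.0859 0.002 ] [ 0.5565  0.0838 -0.    ]
thick-x [0.5647 0.2032 0.022 ] [0.5625 0.206  0.022 ] [0.5624 0.2042 0.0197]
thick+x [0.6116 0.1989 0.022 ] [0.6079 0.2042 0.022 ] [0.608  0.2009 0.0179]
size 0.1965987829745252 0.22545438721711356
c [ 0.49931698 -0.07194996  0.066     ] [-0.38154061 -0.61448588]
foot [0.57509641 0.01739475]
thin [0.58051966 0.08356341 0.002     ] thick [0.58666587 0.20306161 0.022     ] len 0.11965616120908908 dir -92.94432979568741 w 0.046255386845599385 0.046263623189100406
specN [0.45325105 0.16036037 0.018     ]
specN [0.4502791  0.16696709 0.018     ]
specF [ 0.66610682 -0.11958486  0.018     ]
specF [ 0.66350655 -0.11309727  0.018     ]
```

The crops confirm it: the largest wedge, with side px thin end (290,330) and thick end (280,393), has its thin end towards the balance. It measures 119.7 × 46.3 mm, which matches. The balance measures 197 × 225 mm and the short foot is at about (0.575, 0.017). Next I'll plan the approach.

```bash
cat >> h.py <<'E'
def plan(target,ydir=None,zdir=None):
    s=robot.sense(); M=R.from_quat(s["tcp_rot"],scalar_first=True).as_matrix()
    d=M.T@(np.asarray(target)-s["ee_pos"])*1000
    if zdir is not None:
        z=np.array(zdir,float);z/=np.linalg.norm(z)
        if z@M[:,2]<0: z=-z
        y=np.array([0,0,-1.]); T=np.column_stack([np.cross(y,z),y,z])
        rv=np.degrees(R.from_matrix(M.T@T).as_rotvec())
    else: rv=None
    print("t",s["time"],"pos",s["ee_pos"].round(4),"F",s["wrist_force"].round(2)); print("M",M.round(3).tolist()); print("shift tool mm",d.round(1),"rot",rv)
E
python3 - <<'E'
from h import *
plan([.575,.0174,.20],zdir=[1,-0.0515,0][:3])
plan([.575,.0174,.20],zdir=[np.cos(np.radians(-2.9)),np.sin(np.radians(-2.9)),0])
E
```

```text
t 0.15 pos [ 0.1448 -0.6333  0.3031] F [ 0.32 -0.14 -0.08]
M [[-0.975, -0.0, 0.223], [-0.223, 0.001, -0.975], [0.0, -1.0, -0.001]]
shift tool mm [-564.4  103.8 -538.4] rot [ 6.98551819e-02 -7.41769969e+01 -4.65921033e-02]
t 0.15 pos [ 0.1448 -0.6333  0.3031] F [ 0.32 -0.14 -0.08]
M [[-0.975, -0.0, 0.223], [-0.223, 0.001, -0.975], [0.0, -1.0, -0.001]]
shift tool mm [-564.4  103.8 -538.4] rot [ 6.98421226e-02 -7.42251250e+01 -4.66257878e-02]
```

Emit:
move_arm:
  increments: [-58,0,-7.5,0,-4.95,0,-58,0,-7.5,0,-4.95,0,-58,0,-7.5,0,-4.95,0,-58,0,-7.5,0,-4.95,0,-58,0,-7.5,0,-4.95,0,-58,0,-7.5,0,-4.95,0,-58,0,-7.5,0,-4.95,0,-58,0,-7.5,0,-4.95,0]
  fingers: 0

```text
time: 1.15
ee_pos: [0.5095, -0.3524, 0.3036]
tcp_rot: [0.313, -0.313, 0.634, -0.634]
wrist_force: [1.6, -0.2, -0.0]
width: -0.002
```

Emit:
move_arm:
  increments: [-54,0,-7.5,0,-4.95,0,-54,0,-7.5,0,-4.95,0,-54,0,-7.5,0,-4.95,0,-54,0,-7.5,0,-4.95,0,-54,0,-7.5,0,-4.95,0,-54,0,-7.5,0,-4.95,0,-54,0,-7.5,0,-4.95,0,0,0,0,0,0,0]

```text
time: 2.15
ee_pos: [0.6037, 0.0158, 0.304]
tcp_rot: [0.49, -0.489, 0.511, -0.509]
wrist_force: [0.2, -0.8, -0.5]
width: 0.005
```

```bash
python3 - <<'E'
from h import *
plan([.575,.0174,.16],zdir=[np.cos(np.radians(-2.9)),np.sin(np.radians(-2.9)),0])
print(robot.sense()["qpos"].round(2),robot.sense()["width"])
E
```

```text
t 2.15 pos [0.6037 0.0158 0.304 ] F [ 0.2  -0.84 -0.54]
M [[-0.041, -0.0, 0.999], [-0.999, 0.003, -0.041], [-0.003, -1.0, -0.0]]
shift tool mm [  0.  144.  -28.7] rot [ 0.02022771  0.56685305 -0.17023972]
[ 0.31  0.45 -0.52  1.69  0.24  1.06 -0.32] 0.004733418544721299
```

Emit:
move_arm:
  increments: [0,36,-7.2,0,0.57,0,0,36,-7.2,0,0,0,0,36,-7.2,0,0,0,0,35,-7.2,0,0,0,0,8,0,0,0,0,0,4,0,0,0,0,0,0,0,0,0,0,0,0,0,0,0,0]

```text
time: 3.15
ee_pos: [0.5764, 0.0112, 0.15]
tcp_rot: [-0.485, 0.484, -0.514, 0.515]
wrist_force: [-0.3, -0.5, 1.1]
width: 0.004
```

```bash
python3 - <<'E'
from h import *
plan([.575,.0174,.139],zdir=[np.cos(np.radians(-2.9)),np.sin(np.radians(-2.9)),0])
a=cams.snapshot("scene")[150:330,260:500];b=cams.snapshot("side")[180:420,200:440]
cv2.imwrite("pics/c1.png",np.hstack([cv2.resize(a,(400,300)),cv2.resize(b,(300,300))]))
for i in range(3): cams.camera_params("side"); print(robot.sense()["wrist_force"].round(2))
E
```

```text
t 3.15 pos [0.5764 0.0112 0.15  ] F [-0.28 -0.47  1.08]
M [[-0.06, 0.002, 0.998], [-0.998, -0.0, -0.06], [-0.0, -1.0, 0.002]]
shift tool mm [-6.1 11.  -1.8] rot [-0.12324577 -0.55632046 -0.00127924]
[-0.2   0.27 -0.24]
[-0.2   0.27 -0.24]
[-0.2   0.27 -0.24]
```

View pics/c1.png

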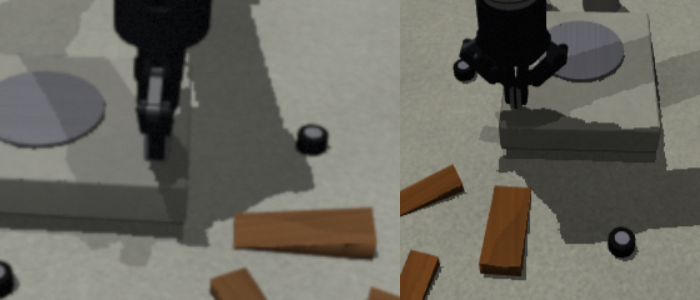

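The closed fingertips are above the far left corner, at (155,150) in the left half and (515,100) in the right half. I'll correct by 6 mm and descend.

Emit:
move_arm:
  increments: [-6,3,-1.5,0,-0.56,0,0,3,0,0,0,0,0,2,0,0,0,0,0,1,0,0,0,0,0,1,0,0,0,0,0,0,0,0,0,0]

```text
time: 4.0
ee_pos: [0.5744, 0.0173, 0.1388]
tcp_rot: [0.487, -0.487, 0.512, -0.512]
wrist_force: [-0.1, -0.3, -0.1]
width: 0.002
```

Emit:
move_arm:
  increments: [0,1,0,0,0,0,0,1,0,0,0,0,0,0,0,0,0,0]

```text
time: 4.38
ee_pos: [0.5748, 0.0176, 0.1371]
tcp_rot: [-0.488, 0.487, -0.512, 0.513]
wrist_force: [0.2, 0.6, 1.5]
width: 0.0
```

Emit:
move_arm:
  increments: [0,1,0,0,0,0,0,1,0,0,0,0,0,0,0,0,0,0]

```text
time: 4.75
ee_pos: [0.5748, 0.0175, 0.135]
tcp_rot: [-0.488, 0.487, -0.512, 0.513]
wrist_force: [2.4, 1.9, 2.7]
width: 0.003
```

Emit:
move_arm:
  increments: [0,1,0,0,0,0,0,1,0,0,0,0,0,0,0,0,0,0]

```text
time: 5.12
ee_pos: [0.5743, 0.0172, 0.1327]
tcp_rot: [0.487, -0.487, 0.513, -0.512]
wrist_force: [2.0, 1.2, 1.7]
width: 0.001
```

Emit:
move_arm:
  increments: [0,1,0,0,0,0,0,1,0,0,0,0,0,0,0,0,0,0]

```text
time: 5.5
ee_pos: [0.5742, 0.0172, 0.1307]
tcp_rot: [0.487, -0.487, 0.513, -0.512]
wrist_force: [1.8, 1.9, 2.6]
width: 0.005
```

Emit:
move_arm:
  increments: [0,1,0,0,0,0,0,1,0,0,0,0,0,0,0,0,0,0]

```text
time: 5.88
ee_pos: [0.5746, 0.0175, 0.1296]
tcp_rot: [-0.487, 0.487, -0.512, 0.513]
wrist_force: [0.6, 0.7, 8.2]
width: -0.004
```

Emit:
move_arm:
  increments: [0,1,0,0,0,0,0,0,0,0,0,0]

```text
time: 6.12
ee_pos: [0.5747, 0.0176, 0.1294]
tcp_rot: [-0.487, 0.487, -0.512, 0.513]
wrist_force: [-1.3, 1.3, 14.5]
width: -0.003
```

Emit:
move_arm:
  increments: [0,1,0,0,0,0,0,0,0,0,0,0]

```text
time: 6.38
ee_pos: [0.5748, 0.0176, 0.1292]
tcp_rot: [-0.487, 0.487, -0.512, 0.513]
wrist_force: [-3.5, 0.2, 19.5]
width: 0.001
```

The corner dropped about 9 mm before the foot met the bench: first contact was at TCP z 0.1385, and the force rose at 0.1297. Releasing now and moving behind the wedge.

Emit:
move_arm:
  increments: [0,-3,0,0,0,0,0,-3,0,0,0,0,0,-3,0,0,0,0,0,-3,0,0,0,0,0,-3,0,0,0,0,0,-10,0,0,0,0,0,-20,0,0,0,0,0,-20,0,0,0,0]

```text
time: 7.38
ee_pos: [0.5747, 0.0175, 0.1937]
tcp_rot: [-0.488, 0.487, -0.512, 0.513]
wrist_force: [0.2, -0.6, 1.1]
width: 0.003
```

Emit:
move_arm:
  increments: [-45,0,0,0,0,0,-45,0,0,0,0,0,-45,0,0,0,0,0,-45,0,0,0,0,0,-45,0,0,0,0,0,0,0,0,0,0,0]
  fingers: 12

```text
time: 8.12
ee_pos: [0.5848, 0.2474, 0.1938]
tcp_rot: [0.49, -0.488, 0.511, -0.51]
wrist_force: [-0.6, -1.0, 0.6]
width: 0.141
```

```bash
python3 - <<'E'
from h import *
plan([.588,.242,.082],zdir=[np.cos(np.radians(-2.9)),np.sin(np.radians(-2.9)),0])
for i,n in enumerate(("scene","side")):
    im=cams.snapshot(n); cv2.imwrite(f"pics/{n}2.png",im)
    for k in cv2.findContours(orange(im),0,2)[0]:
        if cv2.contourArea(k)>900: print(n,cv2.approxPolyDP(k,3,True)[:,0].tolist())
a=cv2.imread("pics/scene2.png")[150:330,200:520];b=cv2.imread("pics/side2.png")[180:420,170:430]
cv2.imwrite("pics/c2.png",np.hstack([cv2.resize(a,(470,264)),cv2.resize(b,(286,264))]))
E
```

```text
t 8.125 pos [0.5848 0.2474 0.1938] F [-0.63 -1.03  0.59]
M [[-0.044, 0.001, 0.999], [-0.999, 0.004, -0.044], [-0.004, -1.0, 0.001]]
shift tool mm [  5.7 111.8   3.3] rot [-0.07314193  0.39759885 -0.2270166 ]
scene [[483, 323], [479, 346], [545, 361], [545, 344]]
scene [[387, 318], [387, 325], [418, 368], [439, 361], [407, 312]]
scene [[482, 275], [402, 279], [401, 298], [482, 304]]
scene [[9, 95], [18, 119], [26, 122], [106, 124], [126, 103], [120, 78], [33, 75]]
side [[209, 380], [184, 439], [204, 448], [230, 389], [229, 385]]
side [[501, 21], [501, 29], [508, 33], [503, 34], [507, 39], [503, 41], [509, 43], [502, 56], [518, 114], [565, 116], [574, 89], [533, 23]]
```

View pics/c2.png

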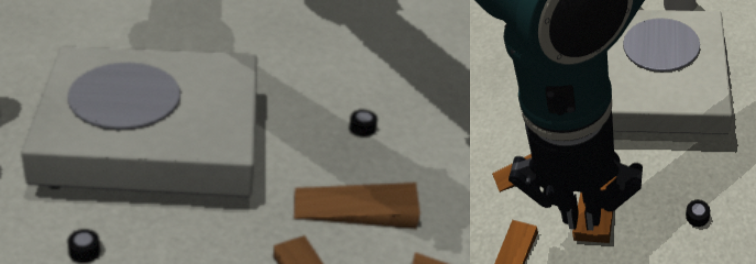

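Emit:
move_arm:
  increments: [1,30,3.3,0,0.4,0,1,30,0,0,0,0,1,30,0,0,0,0,1,15,0,0,0,0,0,6,0,0,0,0,0,0,0,0,0,0]

```text
time: 8.98
ee_pos: [0.5892, 0.2377, 0.0814]
tcp_rot: [-0.486, 0.485, -0.514, 0.514]
wrist_force: [-0.0, 0.4, -0.3]
width: 0.142
```

```bash
python3 - <<'E'
from h import *
plan([.588,.214,.083],zdir=[np.cos(np.radians(-2.9)),np.sin(np.radians(-2.9)),0])
im=cams.snapshot("scene"); b=cams.snapshot("side")
a=im[180:380,350:590];b=b[280:460,180:400]
cv2.imwrite("pics/c3.png",np.hstack([cv2.resize(a,(420,350)),cv2.resize(b,(380,350))]))
E
```

```text
t 8.975 pos [0.5892 0.2377 0.0814] F [-0.01  0.37 -0.29]
M [[-0.058, 0.001, 0.998], [-0.998, 0.0, -0.058], [-0.0, -1.0, 0.001]]
shift tool mm [23.7 -1.6  0.1] rot [-0.0386915  -0.41376184 -0.01309735]
```

View pics/c3.png

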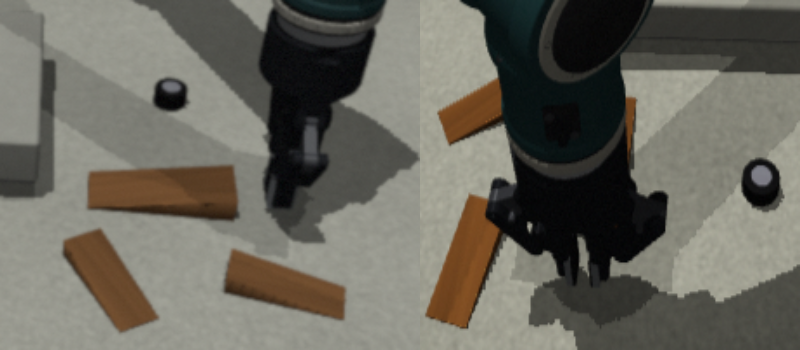

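Emit:
move_arm:
  increments: [6,0,0,0,-0.4,0,6,0,0,0,0,0,6,0,0,0,0,0,6,0,0,0,0,0,6,0,0,0,0,0,6,0,0,0,0,0,6,0,0,0,0,0,6,0,0,0,0,0]

```text
time: 10.07
ee_pos: [0.5863, 0.1896, 0.0809]
tcp_rot: [0.487, -0.487, 0.512, -0.512]
wrist_force: [0.1, 1.0, 0.4]
width: 0.142
```

```bash
cat > w.py <<'E'
from h import *
import sys
plan([.583,.1,.083],zdir=[np.cos(np.radians(-2.9)),np.sin(np.radians(-2.9)),0])
im=cams.snapshot("scene"); cv2.imwrite(f"pics/s{sys.argv[1]}.png",im)
cv2.imwrite(f"pics/w{sys.argv[1]}.png",cv2.resize(im[180:380,300:540],(780,650))[:600])
for k in cv2.findContours(orange(im),0,2)[0]:
    if cv2.contourArea(k)>900: print(cv2.approxPolyDP(k,3,True)[:,0].tolist())
E
python3 w.py 4
```

```text
t 10.075 pos [0.5863 0.1896 0.0809] F [0.13 1.02 0.42]
M [[-0.05, 0.0, 0.999], [-0.999, 0.0, -0.05], [-0.0, -1.0, 0.0]]
shift tool mm [89.7 -2.1  1.2] rot [-0.0028007   0.02046701 -0.00546523]
[[483, 323], [480, 346], [545, 361], [545, 344]]
[[387, 318], [387, 325], [418, 368], [439, 361], [407, 312]]
[[468, 279], [465, 274], [389, 277], [385, 281], [385, 296], [465, 303]]
[[9, 94], [19, 121], [41, 119], [110, 123], [126, 102], [124, 94], [120, 94], [120, 78], [73, 77], [97, 80], [87, 92], [42, 92], [34, 86], [46, 76], [33, 75]]
```

View pics/w4.png

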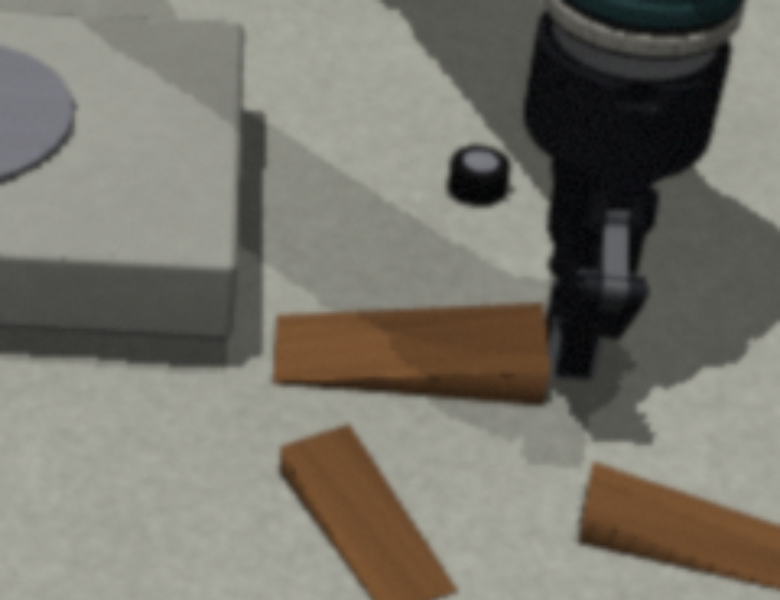

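The wedge is moving straight, thin edge at (278,350) in the crop, and has advanced 23 mm. About 84 mm remains to expected contact (TCP y about 0.106).

Emit:
move_arm:
  increments: [7,0,0,0,0,0,7,0,0,0,0,0,7,0,0,0,0,0,7,0,0,0,0,0,7,0,0,0,0,0,7,0,0,0,0,0,4,0,0,0,0,0,0,0,0,0,0,0]

```text
time: 11.12
ee_pos: [0.584, 0.1432, 0.0807]
tcp_rot: [-0.487, 0.487, -0.512, 0.513]
wrist_force: [-0.3, 0.2, 0.0]
width: 0.138
```

Emit:
move_arm:
  increments: [3,0,0,0,0,0,3,0,0,0,0,0,3,0,0,0,0,0,3,0,0,0,0,0]

```text
time: 11.62
ee_pos: [0.5834, 0.1317, 0.0808]
tcp_rot: [-0.487, 0.487, -0.512, 0.512]
wrist_force: [0.2, 0.8, 0.7]
width: 0.142
```

```bash
python3 w.py 5
```

```text
t 11.625 pos [0.5834 0.1317 0.0808] F [0.22 0.8  0.69]
M [[-0.05, -0.0, 0.999], [-0.999, -0.0, -0.05], [0.0, -1.0, -0.0]]
shift tool mm [31.7 -2.2  1.2] rot [0.00903541 0.01682678 0.01176766]
[[483, 323], [479, 346], [545, 361], [545, 344]]
[[387, 318], [387, 325], [418, 368], [439, 361], [407, 312]]
[[428, 276], [426, 271], [373, 273], [369, 285], [347, 284], [345, 291], [425, 300]]
[[9, 95], [20, 121], [110, 123], [126, 103], [120, 78], [98, 77], [87, 92], [41, 92], [34, 87], [45, 77], [56, 77], [33, 75]]
```

View pics/w5.png

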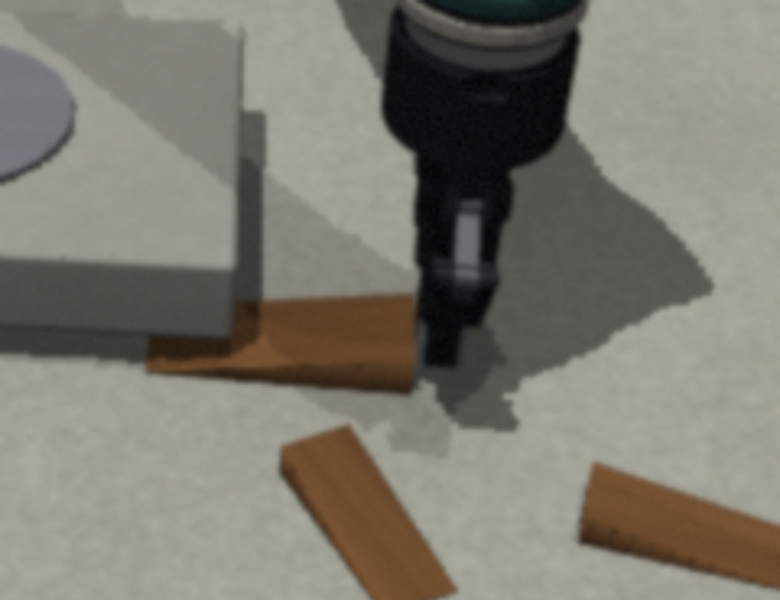

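Emit:
move_arm:
  increments: [2,0,0,0,0,0,2,0,0,0,0,0,2,0,0,0,0,0,2,0,0,0,0,0,2,0,0,0,0,0,2,0,0,0,0,0,2,0,0,0,0,0]

```text
time: 12.55
ee_pos: [0.5827, 0.1179, 0.0808]
tcp_rot: [-0.487, 0.487, -0.512, 0.512]
wrist_force: [0.5, 1.0, 0.4]
width: 0.139
```

Emit:
move_arm:
  increments: [1,0,0,0,0,0,1,0,0,0,0,0]

```text
time: 12.8
ee_pos: [0.5826, 0.116, 0.0808]
tcp_rot: [0.487, -0.487, 0.512, -0.512]
wrist_force: [-1.4, 0.3, -0.6]
width: 0.143
```

Emit:
move_arm:
  increments: [1,0,0,0,0,0,1,0,0,0,0,0]

```text
time: 13.05
ee_pos: [0.5825, 0.114, 0.0809]
tcp_rot: [-0.487, 0.487, -0.512, 0.512]
wrist_force: [-1.2, 0.7, -0.6]
width: 0.144
```

Emit:
move_arm:
  increments: [1,0,0,0,0,0,1,0,0,0,0,0]

```text
time: 13.3
ee_pos: [0.5824, 0.112, 0.0809]
tcp_rot: [0.487, -0.487, 0.512, -0.512]
wrist_force: [0.9, 0.4, -0.7]
width: 0.139
```

Emit:
move_arm:
  increments: [1,0,0,0,0,0,1,0,0,0,0,0]

```text
time: 13.55
ee_pos: [0.5823, 0.11, 0.0809]
tcp_rot: [0.487, -0.487, 0.512, -0.512]
wrist_force: [0.6, -0.2, -0.1]
width: 0.142
```

Emit:
move_arm:
  increments: [1,0,0,0,0,0,0,0,0,0,0,0]

```text
time: 13.8
ee_pos: [0.5823, 0.1088, 0.0809]
tcp_rot: [-0.487, 0.487, -0.512, 0.513]
wrist_force: [-0.8, 0.2, -0.3]
width: 0.139
```

Emit:
move_arm:
  increments: [1,0,0,0,0,0,0,0,0,0,0,0]

```text
time: 14.05
ee_pos: [0.5822, 0.108, 0.0809]
tcp_rot: [-0.487, 0.487, -0.512, 0.512]
wrist_force: [0.2, 0.7, -1.4]
width: 0.138
```

Emit:
move_arm:
  increments: [1,0,0,0,0,0,0,0,0,0,0,0]

```text
time: 14.3
ee_pos: [0.5822, 0.107, 0.0809]
tcp_rot: [-0.487, 0.487, -0.512, 0.512]
wrist_force: [-0.0, 1.1, -0.0]
width: 0.138
```

Emit:
move_arm:
  increments: [1,0,0,0,0,0,0,0,0,0,0,0]

```text
time: 14.55
ee_pos: [0.5821, 0.1062, 0.0809]
tcp_rot: [0.487, -0.487, 0.512, -0.512]
wrist_force: [0.0, 1.1, -0.8]
width: 0.138
```

Emit:
move_arm:
  increments: [1,0,0,0,0,0,0,0,0,0,0,0]

```text
time: 14.8
ee_pos: [0.5821, 0.1054, 0.0809]
tcp_rot: [0.487, -0.487, 0.512, -0.512]
wrist_force: [-0.1, 1.2, -0.1]
width: 0.141
```

Emit:
move_arm:
  increments: [1,0,0,0,0,0,0,0,0,0,0,0]

```text
time: 15.05
ee_pos: [0.582, 0.1044, 0.0809]
tcp_rot: [0.487, -0.487, 0.512, -0.512]
wrist_force: [0.2, 3.6, -0.1]
width: 0.141
```

Emit:
move_arm:
  increments: [0,0,0,0,0,0]

```text
time: 15.18
ee_pos: [0.582, 0.1044, 0.0809]
tcp_rot: [0.487, -0.487, 0.512, -0.512]
wrist_force: [0.3, 4.4, -1.0]
width: 0.143
```

```bash
python3 w.py 6; python3 - <<'E'
from h import *
F=[]
for i in range(3): F.append(robot.sense()["wrist_force"]); cams.snapshot("side")
print(np.round(F,2))
E
```

```text
t 15.175 pos [0.582  0.1044 0.0809] F [ 0.28  4.36 -1.04]
M [[-0.05, 0.0, 0.999], [-0.999, 0.0, -0.05], [-0.0, -1.0, 0.0]]
shift tool mm [ 4.4 -2.1  1.2] rot [-0.00908041  0.03083161 -0.02808483]
[[483, 323], [480, 346], [545, 361], [545, 344]]
[[387, 318], [387, 325], [418, 368], [439, 361], [406, 311]]
[[408, 270], [373, 271], [378, 278], [374, 280], [373, 276], [368, 286], [328, 283], [327, 292], [406, 298]]
[[9, 96], [20, 121], [107, 124], [126, 102], [120, 78], [60, 77], [95, 78], [96, 85], [86, 93], [43, 92], [34, 87], [46, 76], [36, 75]]
[[ 0.8   3.7  -1.43]
 [ 0.44  4.73 -1.11]
 [-0.02  3.24 -1.35]]
```

View pics/w6.png

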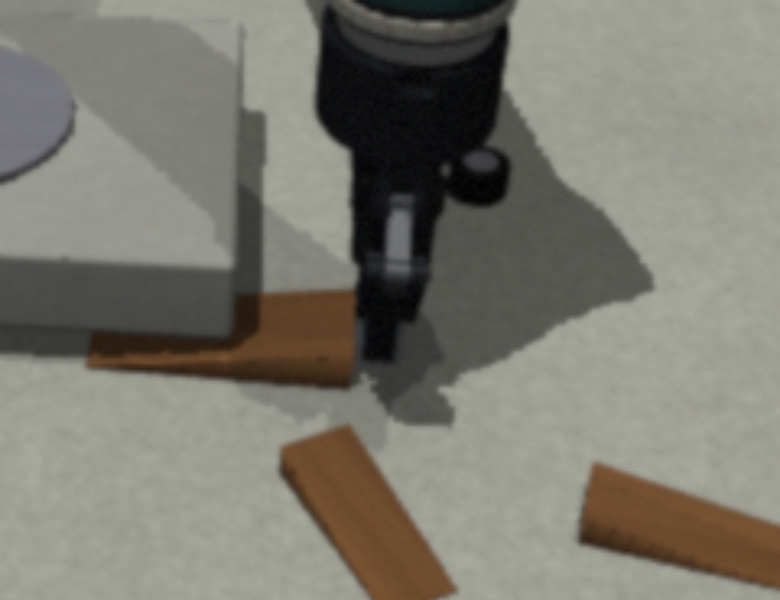

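A sharp rise to about 4 N at 42–43 mm of insertion agrees with the measured 9 mm gap, so the wedge is snug and I'll stop pushing. Back off, rise, and go to the corner.

Emit:
move_arm:
  increments: [-3,0,0,0,0,0,-8,0,0,0,0,0,-12,0,0,0,0,0,-12,0,0,0,0,0,0,-20,0,0,0,0,0,-40,0,0,0,0,0,-40,0,0,0,0,0,0,0,0,0,0]

```text
time: 16.38
ee_pos: [0.5858, 0.1395, 0.1857]
tcp_rot: [-0.489, 0.485, -0.511, 0.514]
wrist_force: [-0.1, -0.5, 0.7]
width: 0.145
```

```bash
python3 - <<'E'
from h import *
plan([.575,.0174,.148],zdir=[np.cos(np.radians(-2.9)),np.sin(np.radians(-2.9)),0])
im=cams.snapshot("scene"); cv2.imwrite("pics/s7.png",im)
o=cv2.imread("pics/scene0.png")
# balance-edge shift between first and present pictures: phase correlation on edge patches
for nm,(r0,r1,c0,c1) in {"front-left edge":(250,290,220,330),"back-left":(178,205,235,320),"pan":(190,240,240,330)}.items():
    a=cv2.cvtColor(o[r0:r1,c0:c1],6).astype(np.float32);b=cv2.cvtColor(im[r0:r1,c0:c1],6).astype(np.float32)
    print(nm,cv2.phaseCorrelate(a,b))
cv2.imwrite("pics/w7.png",np.hstack([cv2.resize(x[170:310,205:425],(400,255)) for x in(o,im)]))
E
```

```text
t 16.375 pos [0.5858 0.1395 0.1857] F [-0.07 -0.45  0.71]
M [[-0.051, 0.008, 0.999], [-0.999, 0.001, -0.051], [-0.002, -1.0, 0.008]]
shift tool mm [122.6  37.4  -4.9] rot [-0.43559448  0.00169008 -0.09156715]
front-left edge ((0.008296841832361679, -0.17428502173957483), 0.9412926936149597)
back-left ((0.0818557060379419, 0.42286789350209375), 0.7895963700219928)
pan ((0.024353598227804696, -0.13647782151274157), 0.8895144445631239)
```

View pics/w7.png

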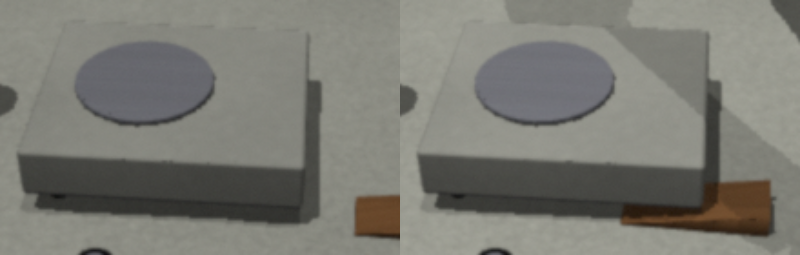

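The balance has not moved (image shifts under 0.2 px on its edges; the back-edge value is disturbed by a shadow), and the wedge sits under the foot. Next is the second press.

Emit:
move_arm:
  increments: [31,0,-1.2,-0.43,0,0,31,0,-1.2,0,0,0,31,0,-1.2,0,0,0,30,0,-1.2,0,0,0,0,20,0,0,0,0,0,16,0,0,0,0,0,0,0,0,0,0]
  fingers: 0

```text
time: 17.3
ee_pos: [0.5712, 0.0177, 0.1428]
tcp_rot: [0.485, -0.491, 0.515, -0.509]
wrist_force: [0.5, -0.4, 0.0]
width: -0.004
```

Emit:
move_arm:
  increments: [0,3,0,0,0,0,0,2,0,0,0,0,0,1,0,0,0,0,0,0,0,0,0,0]

```text
time: 17.8
ee_pos: [0.5725, 0.0164, 0.1391]
tcp_rot: [0.485, -0.489, 0.514, -0.511]
wrist_force: [-0.3, 0.4, -1.2]
width: -0.007
```

Emit:
move_arm:
  increments: [0,0,0,0,0,0,0,0,0,0,0,0]

```text
time: 18.05
ee_pos: [0.5725, 0.0163, 0.139]
tcp_rot: [0.485, -0.489, 0.514, -0.511]
wrist_force: [-0.0, 0.0, 0.7]
width: 0.0
```

Emit:
move_arm:
  increments: [0,1,0,0,0,0,0,0,0,0,0,0]

```text
time: 18.3
ee_pos: [0.5727, 0.0164, 0.1382]
tcp_rot: [0.485, -0.489, 0.514, -0.511]
wrist_force: [-0.4, -0.1, 3.9]
width: 0.002
```

Emit:
move_arm:
  increments: [0,1,0,0,0,0,0,0,0,0,0,0]

```text
time: 18.55
ee_pos: [0.5727, 0.0165, 0.138]
tcp_rot: [0.485, -0.489, 0.514, -0.511]
wrist_force: [-2.6, 0.5, 10.0]
width: -0.004
```

Emit:
move_arm:
  increments: [0,1,0,0,0,0,0,0,0,0,0,0]

```text
time: 18.8
ee_pos: [0.5728, 0.0166, 0.1379]
tcp_rot: [0.485, -0.489, 0.514, -0.511]
wrist_force: [-4.7, -0.1, 17.1]
width: 0.0
```

Emit:
move_arm:
  increments: [0,0,0,0,0,0,0,0,0,0,0,0]

```text
time: 19.05
ee_pos: [0.5728, 0.0165, 0.1379]
tcp_rot: [0.485, -0.489, 0.514, -0.511]
wrist_force: [-5.4, -0.2, 16.4]
width: -0.005
```

```bash
python3 - <<'E'
from h import *
for n in("scene","side"): cv2.imwrite(f"pics/{n}8.png",cams.snapshot(n))
print(robot.sense()["wrist_force"],robot.sense()["ee_pos"])
E
```

```text
[-5.62766722 -1.18145295 16.82863787] [0.57282058 0.01654709 0.13789175]
```

Emit:
move_arm:
  increments: [0,-2,0,0,0,0,0,-2,0,0,0,0,0,-3,0,0,0,0,0,-8,0,0,0,0,0,-20,0,0,0,0,0,-40,0,0,0,0,0,-60,0,0,0,0,0,0,0,0,0,0]

```text
time: 20.15
ee_pos: [0.5761, 0.0172, 0.2773]
tcp_rot: [-0.488, 0.486, -0.512, 0.513]
wrist_force: [0.3, -0.0, -0.4]
width: -0.006
```

Emit:
move_arm:
  increments: [50,0,0,0,0,0,50,0,0,0,0,0,50,0,0,0,0,0,50,0,0,0,0,0,50,0,0,0,0,0,0,0,0,0,0,0]

```text
time: 20.9
ee_pos: [0.5594, -0.2389, 0.2706]
tcp_rot: [0.483, -0.488, 0.516, -0.513]
wrist_force: [-0.1, 1.0, 0.4]
width: -0.0
```

```bash
python3 - <<'E'
from h import *
plan([0,0,0])
for n in("scene","side"):
    im=cams.snapshot(n); cv2.imwrite(f"pics/{n}9.png",im)
o=cv2.imread("pics/scene0.png");im=cv2.imread("pics/scene9.png")
for nm,(r0,r1,c0,c1) in {"front":(250,290,220,330),"left corner":(240,282,340,395),"7":(240,295,335,395)}.items():
    a=cv2.cvtColor(o[r0:r1,c0:c1],6).astype(np.float32);b=cv2.cvtColor(im[r0:r1,c0:c1],6).astype(np.float32)
    print(nm,cv2.phaseCorrelate(a,b))
a=im[150:380,130:560];b=cv2.imread("pics/side9.png")[110:460,170:430]
cv2.imwrite("pics/c9.png",np.hstack([cv2.resize(a,(520,278)),cv2.resize(b,(207,278))]))
E
```

```text
t 20.9 pos [ 0.5594 -0.2389  0.2706] F [-0.1   0.98  0.45]
M [[-0.059, -0.009, 0.998], [-0.998, -0.002, -0.059], [0.002, -1.0, -0.008]]
shift tool mm [-206.3  275.  -570.1] rot None
front ((0.006859207332290396, -0.09228526475412835), 0.9341705932219824)
left corner ((-0.10162491322016365, 0.38442321027165605), 0.7833222940233019)
7 ((-0.18384285064506756, 0.31375295012219695), 0.572095357577006)
```

View pics/c9.png

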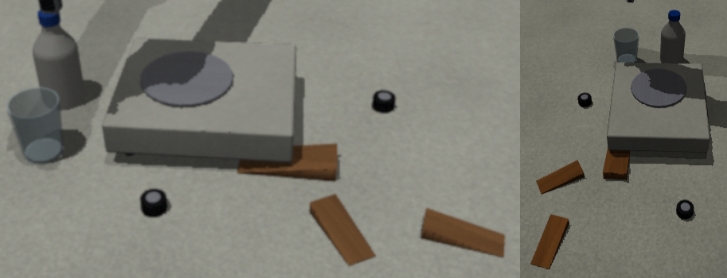

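```bash
python3 - <<'E'
from h import *
g=lambda f:cv2.cvtColor(cv2.imread(f),6).astype(np.float32)
o=g("pics/scene0.png")
for f in("pics/s7.png","pics/scene8.png","pics/scene9.png"):
    i=g(f); print(f,[np.round(cv2.phaseCorrelate(o[a:b,c:d],i[a:b,c:d]),2) if 0 else tuple(np.round(cv2.phaseCorrelate(o[a:b,c:d],i[a:b,c:d])[0],2)) for a,b,c,d in((252,272,335,372),(215,268,360,385),(252,272,300,340))])
E
```

```text
pics/s7.png [(np.float64(0.03), np.float64(-0.04)), (np.float64(0.53), np.float64(0.12)), (np.float64(-0.06), np.float64(-0.37))]
pics/scene8.png [(np.float64(0.73), np.float64(-0.82)), (np.float64(-9.36), np.float64(1.49)), (np.float64(0.66), np.float64(1.14))]
pics/scene9.png [(np.float64(-0.01), np.float64(0.01)), (np.float64(0.62), np.float64(-0.12)), (np.float64(-0.12), np.float64(-0.34))]
```

The corner edge is within about 0.1 px of where it started, so the balance is level and in place, and the bystanders look untouched. Handing in.

```bash
python3 -c "
from bench import robot
print(robot.close_job())"
```

```text
the job is handed in; nothing more can be done
None
```

The wedge is snug under the balance's short foot, the balance no longer rocks, and I handed the job in at about 21 s.

- **First press:** the far left corner gave way at about 2 N and dropped about 9 mm until the foot met the bench. I pressed on to about 20 N, then let go.
- **Wedge:** I pushed the largest of the three wedges, thin end first, under the foot. I stopped when the push force jumped from about 1 N to about 4 N, at roughly 42 mm of insertion. That matches the 9 mm gap.
- **Second press:** I pressed the same corner to about 17 N. The fingertip sank only 0.3 mm below the height at about 4 N, and there was no drop.
- **Last pictures:** the balance's corner edge was within about 0.1 px of its starting place. The wedge was under the foot, the other things looked undisturbed, and the arm was clear.

Two checks were imperfect:
- A few image patches around the balance's edges gave shifts of 0.3–0.6 px. I put these down to the wedge and shadows in those patches, but did not confirm it.
- The two fixed cameras disagreed by up to about 9 mm in absolute position, so I used their average.

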